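# Turn the crooked filter holder home in its straining pot

### The arm

A 7-joint arm with a two-finger parallel gripper is mounted at the origin on the work surface. World frame = base frame: x ahead of the robot, y to its left, z up, the work surface at z = 0. Lengths are in m, angles in rad, forces in N, time in s.
With the tool pointing down it reaches from about 0.425 to 0.875 m from the base axis. Payload 4.7 kg.
Tool frame: the origin (TCP) lies at the very end of the fingers, on their centre line; the grasp point (between the pads) lies 19 mm behind it; z points along the fingers, y is the direction in which the jaws open and shut (so a half turn about z gives the same grasp; the last joint's range is limited). The gripper opens to 87 mm and grips with 3 to 60 N. Pads are 19 mm wide; open, the fingers measure 117 mm over their backs; the gripper's body (75 mm by 190 mm) begins 51 mm behind the grasp point.
Start: joints at [-1.304, 0.321, -0.07, 1.45, 0.023, 1.371, -0.057], TCP at [0.163, 0.629, 0.223] pointing down, gripper open.
Joint ranges: [-2.86, 2.86], [-0.3, 2.09], [-1.38, 1.24], [0.06, 2.45], [-1.56, 4.7], [0.09, 2.05], [-2.69, 2.69]. Speed limits (rad/s): [2.57, 2.57, 3.14, 3.14, 3.14, 3.14, 3.14].

### API

Orientations are given as a rotation vector (axis times angle).
In Python, from bench import ctrl, get_image, camera_info gives the robot as it stands.
- The arm moves only by the tool carry_out, never from a script. Its argument "commands" is a list of rows, each an object of numbers: "tx", "ty", "tz": the shift along the tool's x, y, z in m; "rx", "ry", "rz": the turn, a rotation vector about the tool's x, y, z in rad; "jaw": the opening, from 0 (shut) to 1 (fully open). In form: [{"tx": .., "ty": .., "tz": .., "rx": .., "ry": .., "rz": .., "jaw": ..}, ...]. A call has 1 to 12 rows; each row is the pose to reach, as a shift and turn from the pose commanded when the call began, along the tool's axes at that moment; what a row does not reach only later rows make up. A row lasts 1/8 s, in which the tool goes at most 62.5 mm and 10.7 degrees, less where a joint would pass 70% of its speed; a pose out of reach is approached as far as the arm can. A call with a gripper value outside its range is refused whole. The fingers move at their own pace and stop on an object; "grip_force" is the grip in N (left out, the last holds). Time passes only in rows, so rows that repeat a pose let the fingers close. It gives the time, the measured TCP pose, the force and the opening at its end, in the units of the state.
- ctrl.get_state(): the state, without advancing time (a new reading comes with each control period).
- get_image(name): name is "side" or "top"; returns the picture (400x640x3 uint8, red, green, blue); there is no depth.
- camera_info(name): a dict with "intrinsics" (3x3 intrinsics, pixels), "R" (3x3) and "t" (3): a world point X has camera coordinates R X + t. Camera axes: x right, y down, z forward; pixel columns grow to the right and rows downward; lengths in m; the calibration is good to about 2 mm. A picture is of the moment at which its call begins. camera_info takes no time and is no camera call.
- ctrl.close_job(): hands the job in, once; it reports no verdict.
The state is a dict: "time": time; "joint_positions": joint angles; "qd": joint speeds; "joint_torque": joint torques, N m; "position": TCP position; "tool_rot": TCP orientation; "ft_force": force on the tool from outside, world axes, zero at the start; "torque": the same for the moment, N m; "grip_width": opening from 0.0 (shut) to 1.0 (fully open).
Only numpy, scipy, OpenCV 4.12 (cv2) and the standard library are available. Lean on these libraries where they do the work, as an engineer would, in place of code of your own. Each camera call takes 0.05 s, during which the arm holds its last target.

### The job

Two straining pots stand on the kitchen bench, each with a white filter holder in it. One holder sits crooked and too high, its two ears riding on the pot's rim: without lifting it out of the pot and with no more than light pressure, turn it until the ears drop into the rim's two slots and it is fully home, then let go. Leave the other holder, which is already home, as it is.

Things in the scene. Friction and masses are not known exactly. Their poses are not given: they have to be found in the camera images.
- holder_grip (a point): Centre of the handle bar of the crooked white plastic filter holder (0.3 kg). Bar 74 mm long (this x), 14 thick (y), 20 high, on two end posts, 24 mm above a flat perforated deck. Below it a drum, 80 dia. x 48 high. Two ears in line with the bar, 20 wide, reach 62 mm from the axis along +x and -x; their undersides lie 42 mm below this point. z up. Same after half a turn.
- pot_rim (a point): Centre of the mouth, level with the rim's top, of that holder's dark steel pot: 132 mm across, 80 high, fixed to the bench. Well 92 mm wide: 6 mm play all round. Two rim slots along +x and -x, 39 wide, 18 deep: ears fit within about 10 degrees. Handle point is 42 mm above this point with the ears on the rim, 28 mm when home (drum on the inner floor). No spring or catch: it falls by its weight.
- holder2_grip (a point): Centre of the handle bar of the other, identical filter holder, already home in its own pot: leave it alone. Same axes and sizes.
- pot2_rim (a point): Centre of the mouth of the other, identical pot, level with its rim's top; its slots lie along +x and -x.
There are look-alikes about, which are no part of the job. What is shaped like the part that bears holder_grip but pink is not meant.

How it is judged:
By the outcome, as a careful person would: the job done as asked, in the order asked, and still so for the second after the job is handed in, with the robot touching nothing.
It also fails if it takes over 32 s, if anything falls off the work surface, if the arm or the gripper's body presses on something with over 40 N, if the wrist force passes 120 N, or if a joint passes its speed limit or range.

## Working session

There is one attempt and no reset: what is moved stays moved. The work goes in short steps, Python scripts to look and compute and a tool call to move; the robot and the scene stay as the last step left them, time stands still between calls to the robot, and variables do not carry over. Pictures are saved under pics/ and viewed, and the job is handed in when it is done.

Besides the shell and the picture viewer there is one more tool, called after "Call:" by a JSON object that holds its "api" and its "payload". carry_out: Moves the arm, as the interface text tells. Its arguments: {"type":"object","properties":{"commands":{"type":"array"},"grip_force":{"type":"number"}},"required":["commands"]}

```bash
mkdir -p pics; ls; python3 - <<'E'
from bench import ctrl, get_image, camera_info
import cv2
for n in ("side","top"):
    cv2.imwrite(f"pics/{n}0.png",get_image(n)[:,:,::-1]); c=camera_info(n); print(n,c)
s=ctrl.get_state(); print(s)
E
```

```text
pics
side {'intrinsics': array([[400.34653915,   0.        , 313.2461264 ],
       [  0.        , 400.34653915, 199.31316444],
       [  0.        ,   0.        ,   1.        ]]), 'R': array([[ 0.86028724, -0.50959101,  0.01492896],
       [-0.30208578, -0.53313019, -0.79026349],
       [ 0.41067025,  0.67534377, -0.61258529]]), 't': array([-0.4740102 ,  0.23540954,  0.73611812])}
top {'intrinsics': array([[368.2915514 ,   0.        , 322.9533161 ],
       [  0.        , 368.2915514 , 200.06038882],
       [  0.        ,   0.        ,   1.        ]]), 'R': array([[-0.03070811, -0.9993397 , -0.01942117],
       [-0.99337863,  0.03266549, -0.11014475],
       [ 0.11070642,  0.01591024, -0.99372579]]), 't': array([0.01591654, 0.53313843, 0.76717599])}
{'time': 0.1, 'joint_positions': array([-1.30387532,  0.32174007, -0.07009079,  1.45153005,  0.02261092,
        1.37075875, -0.0569229 ]), 'qd': array([ 9.86328636e-04, -3.42381197e-03, -6.00939197e-05, -3.80438010e-03,
        1.09103143e-03, -4.04301968e-04, -8.72463036e-04]), 'joint_torque': array([-1.20629584e-04, -4.92568839e+01, -4.05831356e-01, -3.13401711e+01,
       -6.42162608e-02,  3.94774158e-02,  1.07351341e-04]), 'position': array([0.16251706, 0.62886996, 0.22158815]), 'tool_rot': array([-3.96040229e-01, -3.11641799e+00,  2.58489189e-03]), 'ft_force': array([-0.62211134,  0.02635966,  0.22226726]), 'torque': array([-0.03083915,  0.02780991, -0.03013011]), 'grip_width': 0.9974590615488442}
```

View pics/side0.png

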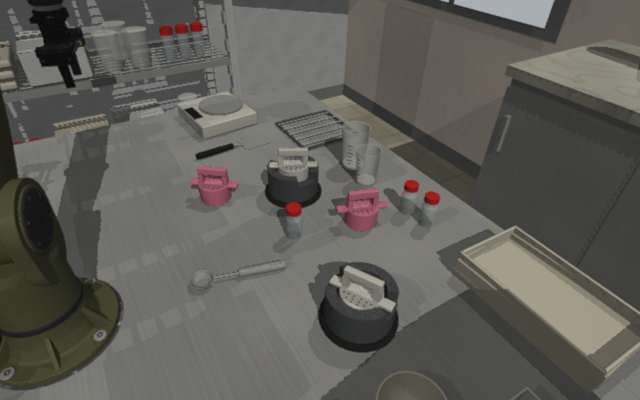

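View pics/top0.png

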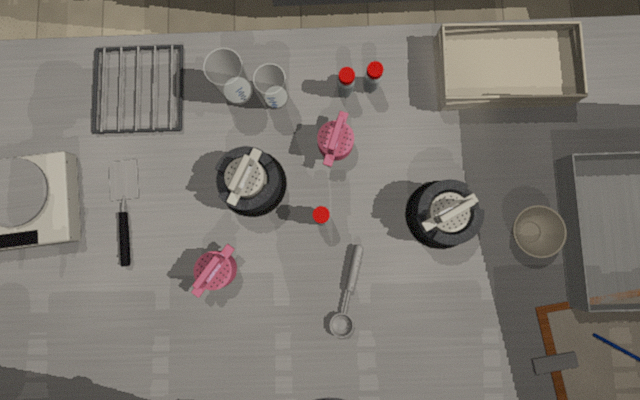

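```bash
python3 - <<'E'
import cv2, numpy as np
t=cv2.imread("pics/top0.png"); s=cv2.imread("pics/side0.png")
f=lambda im,x,y,w,h,k:cv2.resize(im[y:y+h,x:x+w],None,fx=k,fy=k,interpolation=cv2.INTER_CUBIC)
cv2.imwrite("pics/t_c.png",np.hstack([f(t,205,135,95,95,4),f(t,397,167,95,95,4)]))
cv2.imwrite("pics/s_c.png",np.hstack([f(s,245,130,95,95,4),f(s,310,255,95,95,4)]))
E
```

```text
(no output)
```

View pics/t_c.png

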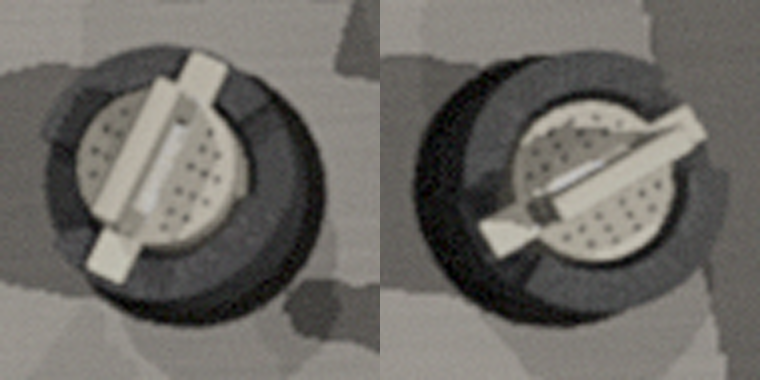

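View pics/s_c.png

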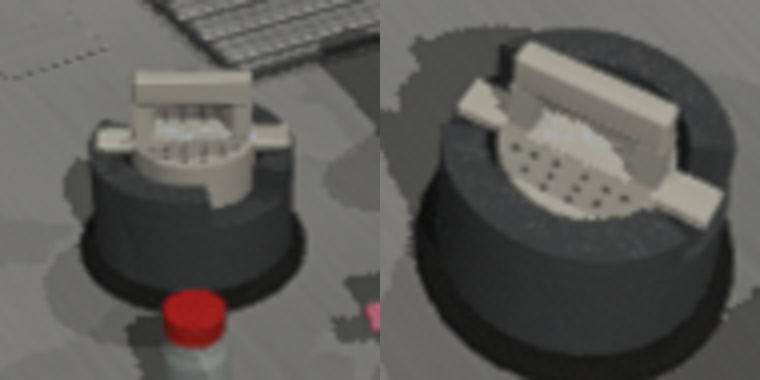

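```bash
python3 - <<'E'
import cv2, numpy as np
t=cv2.imread("pics/top0.png"); s=cv2.imread("pics/side0.png")
def f(im,x,y,w,h,k):
    a=cv2.resize(im[y:y+h,x:x+w],None,fx=k,fy=k,interpolation=cv2.INTER_CUBIC)
    a=np.clip(255*(a/255.)**.6,0,255).astype(np.uint8)
    for i in range(0,w,10):
        cv2.putText(a,str(x+i),(i*k,8),0,.3,(0,255,255)); cv2.line(a,(i*k,0),(i*k,h*k),(0,90,90),1)
    for i in range(0,h,10):
        cv2.putText(a,str(y+i),(0,i*k+8),0,.3,(0,255,255)); cv2.line(a,(0,i*k),(w*k,i*k),(0,90,90),1)
    return a
cv2.imwrite("pics/t_d.png",f(t,210,140,80,80,7))
cv2.imwrite("pics/s_d.png",f(s,255,140,75,75,8))
E
```

```text
(no output)
```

View pics/t_d.png

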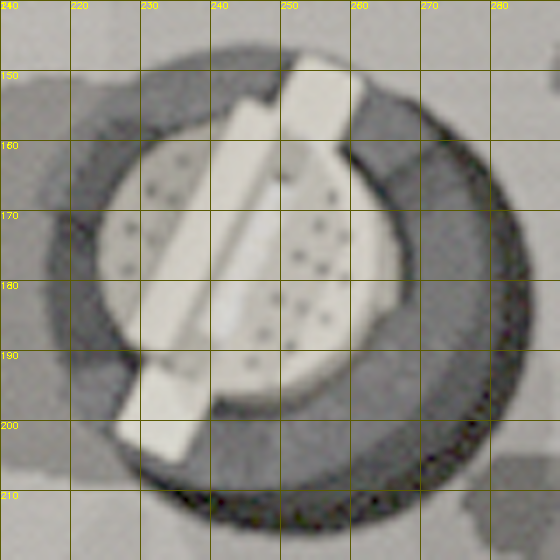

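View pics/s_d.png

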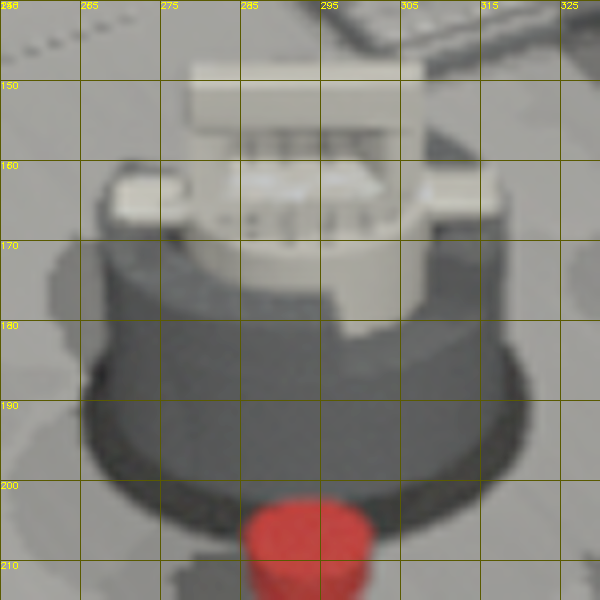

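```bash
cat > h.py <<'E'
import numpy as np, cv2
from bench import camera_info
def proj(n,X):
    c=camera_info(n); Y=np.atleast_2d(X)@np.array(c["R"]).T+c["t"]; p=Y@np.array(c["intrinsics"]).T
    return p[:,:2]/p[:,2:]
def back(n,uv,z):
    c=camera_info(n); R=np.array(c["R"]);o=-R.T@c["t"]; d=R.T@np.linalg.solve(c["intrinsics"],[*uv,1]); return o+d*(z-o[2])/d[2]
def loc(c,a,pts):
    ca,sa=np.cos(a),np.sin(a); pts=np.array(pts,float); return pts@np.array([[ca,sa,0],[-sa,ca,0],[0,0,1]])+c
def boxlines(x0,x1,y0,y1,z0,z1):
    o=[]
    for z in(z0,z1): o.append([(x0,y0,z),(x1,y0,z),(x1,y1,z),(x0,y1,z),(x0,y0,z)])
    return o
def overlay(im,n,pot,pa,h,ha,win,k,fn,gam=.6):
    x,y,w,hh=win
    a=cv2.resize(im[y:y+hh,x:x+w],None,fx=k,fy=k,interpolation=cv2.INTER_CUBIC)
    a=np.clip(255*(a/255.)**gam,0,255).astype(np.uint8); b=a.copy()
    def dr(P,col):
        q=((proj(n,P)-[x,y]+.5)*k).astype(np.int32); cv2.polylines(b,[q],False,col,1,cv2.LINE_AA)
    th=np.linspace(0,2*np.pi,80)
    for r,z in((.066,0),(.046,0),(.066,-.08)): dr(loc(pot,0,np.c_[r*np.cos(th),r*np.sin(th),0*th+z]),(0,255,0))
    for s in(1,-1):
        for l in boxlines(s*.042,s*.063,-.0195,.0195,-.018,0): dr(loc(pot,pa,l),(0,255,255))
        for l in boxlines(s*.04,s*.062,-.01,.01,-.042,-.042): dr(loc(h,ha,l),(0,0,255))
    for l in boxlines(-.037,.037,-.007,.007,-.01,.01): dr(loc(h,ha,l),(255,0,0))
    cv2.imwrite(fn,np.hstack([a,b]))
E
python3 - <<'E'
from h import *
print("bar top ctr",back("top",(238.5,171.5),.132))
e1=back("top",(246.5,155),.132);e2=back("top",(230.5,189.),.132); print(e1,e2,np.linalg.norm(e1-e2),np.arctan2(*(e1-e2)[1::-1]))
print("side bar top",back("side",(293,149.3),.132))
for n,f in (("top",(238.5,171.5)),):pass
# triangulate bar top centre
a=[]
from numpy.linalg import solve
A=[];b=[]
for n,uv in(("top",(238.5,171.5)),("side",(293,149.3))):
    o=back(n,uv,.0);d=back(n,uv,.2)-o;d/=np.linalg.norm(d);P=np.eye(3)-np.outer(d,d);A.append(P);b.append(P@o)
print("tri",np.linalg.lstsq(np.vstack(A),np.hstack(b),rcond=None)[0])
# other holder
print("other bar top top",back("top",(449,211),.118))
# rim outer circle of pot from top image
P=[back("top",uv,.08)for uv in[(247,147),(217,170),(217,185),(222,197),(235,151)]]
print(np.round(P,3))
E
```

```text
bar top ctr [0.58208637 0.1567734  0.132     ]
[0.61367705 0.1411984  0.132     ] [0.54886627 0.17221135 0.132     ] 0.07184873664586187 -0.4463126543699367
side bar top [0.57947735 0.15070198 0.132     ]
tri [0.58314933 0.15791507 0.1271898 ]
other bar top top [ 0.49470793 -0.24158662  0.118     ]
[[0.643 0.152 0.08 ]
 [0.597 0.214 0.08 ]
 [0.566 0.214 0.08 ]
 [0.541 0.204 0.08 ]
 [0.636 0.177 0.08 ]]
```

```bash
python3 - <<'E'
from h import *
from scipy.optimize import least_squares
P=np.array([back("top",uv,.08)for uv in[(247,147),(217,170),(217,185),(222,197),(235,151),(265,153.5)]])
r=least_squares(lambda c:np.hypot(P[:,0]-c[0],P[:,1]-c[1])-.066,[.578,.15]);print(r.x,r.fun)
c=r.x
t=cv2.imread("pics/top0.png"); s=cv2.imread("pics/side0.png")
for n,im,w in(("top",t,(210,140,80,80)),("side",s,(255,140,75,75))):
    overlay(im,n,np.array([*c,.08]),1.4,np.array([.581,.154,.122]),-.446,w,5,f"pics/o1{n}.png")
E
```

```text
[0.57594262 0.14999065] [ 0.00130308  0.0014088  -0.00123863 -0.00182278 -0.00059512 -0.00288862]
```

View pics/o1top.png

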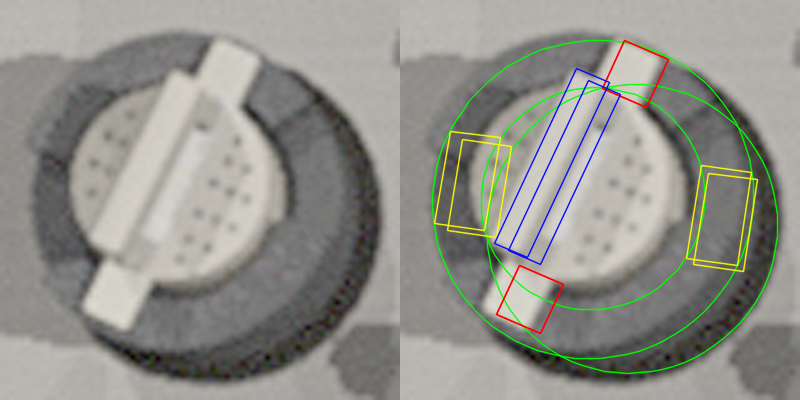

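View pics/o1side.png

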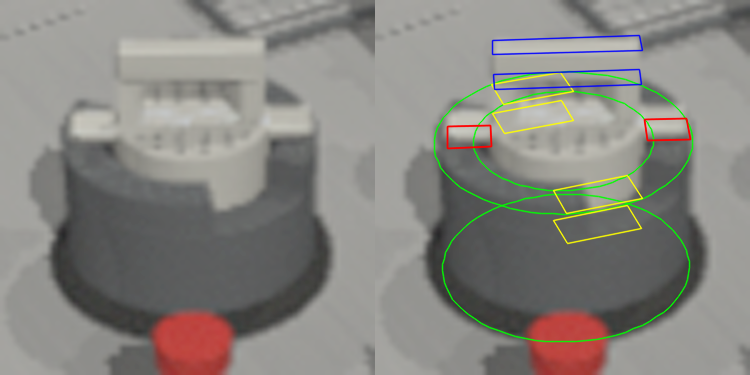

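```bash
cat > fit.py <<'E'
from h import *
from scipy.optimize import least_squares
T=np.array([(172,70),(200,82),(124,260),(95,245)])/5+[209.5,139.5]
# order: +x end +y side?, in local: u=+x (far) end, angle -.446
LT=np.array([(.037,.007,.01),(.037,-.007,.01),(-.037,-.007,.01),(-.037,.007,.01)])
S=np.array([(120,51),(264,51),(264,79),(121,80),(120,39),(263,39)])/5+[254.5,139.5]
LS=np.array([(-.037,-.007,.01),(.037,-.007,.01),(.037,-.007,-.01),(-.037,-.007,-.01),(-.037,.007,.01),(.037,.007,.01)])
def res(p,full=False):
    c=p[:3];return np.r_[(proj("top",loc(c,p[3],LT))-T).ravel(),(proj("side",loc(c,p[3],LS))-S).ravel()]
r=least_squares(res,[.581,.154,.122,-.446]);print(r.x,np.round(r.fun,1))
r2=least_squares(lambda q:res([q[0],q[1],.122,q[2]]),[.581,.154,-.446]);print(r2.x,np.round(r2.fun,1))
rt=least_squares(lambda q:res([q[0],q[1],.122,q[2]])[:8],[.581,.154,-.446]);print(rt.x,np.round(rt.fun,1))
rs=least_squares(lambda q:res([q[0],q[1],.122,q[2]])[8:],[.581,.154,-.446]);print(rs.x,np.round(rs.fun,1))
E
python3 fit.py
```

```text
[ 0.58094634  0.15537401  0.12266671 -0.43287108] [-0.1 -0.4  0.9 -0.1  0.1 -0.4 -0.7 -0.2 -0.7  0.4  0.4 -0.8  0.3  0.5
 -0.5  1.5 -0.8 -0.1  0.1 -1.2]
[ 0.581144    0.15570185 -0.43292111] [-0.2 -0.4  0.8 -0.1  0.1 -0.4 -0.8 -0.3 -0.6  0.6  0.4 -0.6  0.3  0.7
 -0.5  1.7 -0.8  0.1  0.1 -1.1]
[ 0.58057687  0.15565763 -0.41703719] [-0.5 -0.2  0.6  0.1  0.4 -0.1 -0.5  0.2]
[ 0.58227117  0.15648203 -0.5034507 ] [-0.6 -0.2  0.5 -0.3  0.4  1.  -0.5  0.9 -0.4 -0.7  0.5 -0.8]
```

```bash
cat > ov.py <<'E'
from h import *
import sys
x,y,a=map(float,sys.argv[1:4]);tag=sys.argv[4]
t=cv2.imread("pics/top0.png"); s=cv2.imread("pics/side0.png")
o=[]
for n,im,w in(("top",t,(210,140,80,80)),("side",s,(255,140,80,80))):
    overlay(im,n,np.array([x,y,.08]),a,np.array([.581,.1557,.122]),-.435,w,5,f"pics/o_{n}.png",.45); o.append(cv2.imread(f"pics/o_{n}.png"))
cv2.imwrite(f"pics/{tag}.png",cv2.resize(np.vstack(o),(750,750))[:, :] if 0 else np.vstack(o)[:, :])
im=np.vstack(o); cv2.imwrite(f"pics/{tag}.png",cv2.resize(im,(600,600)))
E
python3 ov.py .578 .152 1.72 p1
```

```text
(no output)
```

View pics/o_top.png

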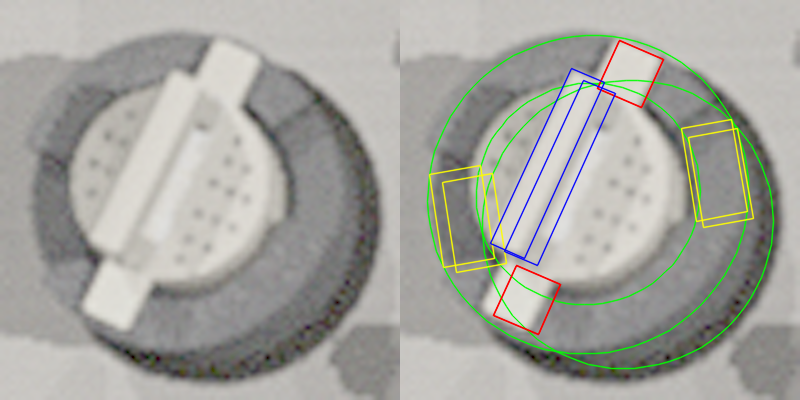

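View pics/o_side.png

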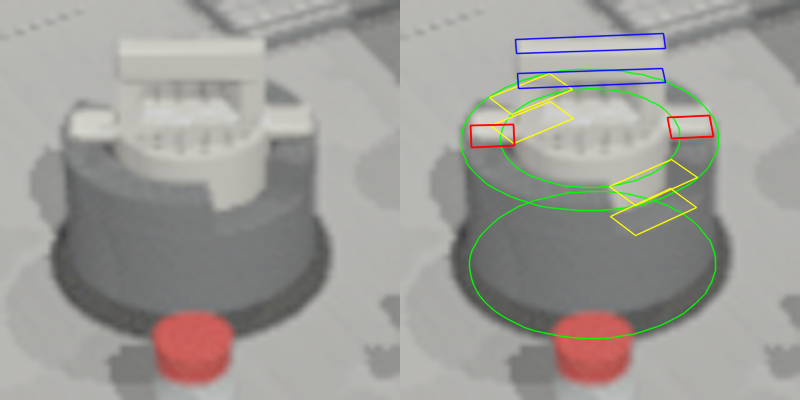

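```bash
python3 - <<'E'
import cv2, numpy as np
t=cv2.imread("pics/top0.png",0); s=cv2.imread("pics/side0.png",0)
def f(im,x,y,w,h,k):
    a=cv2.resize(im[y:y+h,x:x+w],None,fx=k,fy=k,interpolation=cv2.INTER_LANCZOS4).astype(float)
    return np.clip((a-10)*255/90,0,255).astype(np.uint8)
cv2.imwrite("pics/e_t.png",f(t,212,142,75,70,8)); cv2.imwrite("pics/e_s.png",f(s,258,145,70,60,10))
E
```

```text
(no output)
```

View pics/e_t.png

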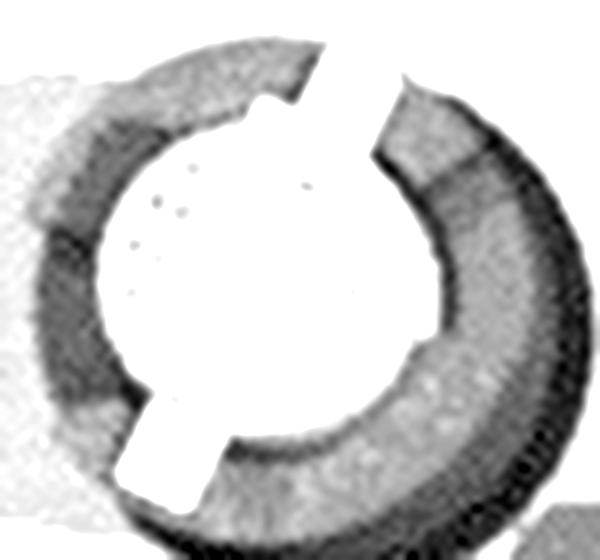

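View pics/e_s.png

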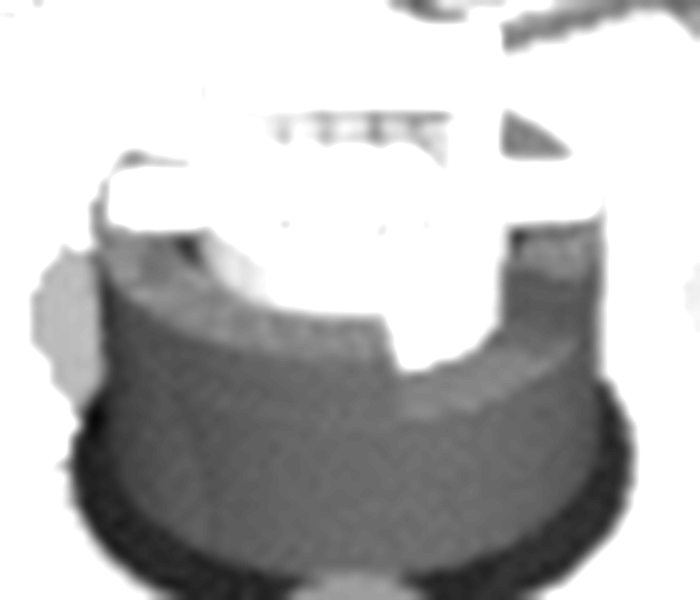

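```bash
cat > fit2.py <<'E'
from h import *
from scipy.optimize import least_squares
S=np.array([(393,357),(385,318),(400,420),(575,345),(603,275)])/10+[257.5,144.5]
FS=[(.066,-1,0),(.046,-1,0),(.066,-1,-.018),(.066,1,-.018),(.066,1,0)]
T=np.array([(420,190),(490,145),(40,225),(97,245),(60,403)])/8+[211.5,141.5]
FT=[(.046,1,0),(.066,1,0),(-.066,-1,0),(-.046,-1,0),(-.066,1,0)]
O=np.array([(275,38),(38,215),(48,190),(150,75),(407,78)])/8+[211.5,141.5]
L=lambda F,g:[(r*np.cos(g*s),r*np.sin(g*s),z) for r,s,z in F]
def res(p):
    c=np.array([p[0],p[1],.08]);a,g=p[2:]
    o=np.array([back("top",u,.08) for u in O])
    rt=(np.hypot(o[:,0]-p[0],o[:,1]-p[1])-.066)/.002
    return np.r_[(proj("side",loc(c,a,L(FS,g)))-S).ravel(),(proj("top",loc(c,a,L(FT,g)))-T).ravel(),rt]
r=least_squares(res,[.578,.151,-1.42,.36]);print(r.x,np.degrees(r.x[2:]));print(np.round(r.fun[:10],1),np.round(r.fun[10:20],1),np.round(r.fun[20:],1))
r=least_squares(lambda p:res(p)[:10],[.578,.151,-1.42,.36]);print(r.x,np.round(r.fun,1))
r=least_squares(lambda p:res(p)[10:],[.578,.151,-1.42,.36]);print(r.x,np.round(r.fun,1))
E
python3 fit2.py
```

```text
[ 0.57975949  0.15444118 -1.45184333  0.42577553] [-83.18449506  24.39514097]
[ 1.   0.4  0.2 -0.2  0.3  0.1  0.3  0.1 -2.4  1.2] [ 0.9 -0.   0.4  0.4 -1.1 -0.8  1.  -0.7 -0.5  2.9] [-0.4 -0.7 -0.7 -0.5 -1.2]
[ 0.58168168  0.1544246  -1.45938953  0.4681233 ] [ 0.3  0.3 -0.  -0.3 -0.3 -0.   1.3 -0.6 -1.3  0.6]
[ 0.58008648  0.15422346 -1.44563917  0.4007536 ] [ 1.2  0.2  0.8  0.7 -1.3 -0.   0.9 -0.2 -0.7  2.3 -0.6 -0.7 -0.7 -0.6
 -1.4]
```

```bash
cat > go.py <<'E'
import sys,numpy as np
from scipy.spatial.transform import Rotation as R
from bench import ctrl
# target: x y z, tool-y world angle deg
def rel(x,y,z,ang,tilt=True):
    s=ctrl.get_state(); r=R.from_rotvec(s["tool_rot"]); p=s["position"]
    a=np.radians(ang); ty=np.array([np.cos(a),np.sin(a),0]); tz=np.array([0,0,-1.]); tx=np.cross(ty,tz)
    q=R.from_matrix(np.c_[tx,ty,tz])
    print("t",np.round(s["time"],2),"pos",np.round(p,4),"yang",np.degrees(np.arctan2(*r.as_matrix()[1::-1,1])),"F",np.round(s["ft_force"],2),"M",np.round(s["torque"],3),"w",s["grip_width"],"j7",s["joint_positions"][6])
    print("shift",np.round(r.inv().apply(np.array([x,y,z])-p),4),"turn",np.round((r.inv()*q).as_rotvec(),4))
if __name__=="__main__": rel(*map(float,sys.argv[1:5]))
E
python3 go.py .581 .1555 .19 65
```

```text
t 0.1 pos [0.1625 0.6289 0.2216] yang 75.51512853971543 F [-0.62  0.03  0.22] M [-0.031  0.028 -0.03 ] w 0.9974590615488442 j7 -0.056922902292599276
shift [-0.5236 -0.3536  0.0322] turn [-0.0016  0.0002  0.1835]
```

Call:
{"api": "carry_out", "payload": {"commands": [{"tx":-0.05,"ty":-0.034,"tz":0,"rz":0.02},{"tx":-0.098,"ty":-0.066,"tz":0,"rz":0.05},{"tx":-0.146,"ty":-0.099,"tz":0,"rz":0.08},{"tx":-0.194,"ty":-0.131,"tz":0,"rz":0.1},{"tx":-0.242,"ty":-0.164,"tz":0,"rz":0.12},{"tx":-0.29,"ty":-0.196,"tz":0,"rz":0.14},{"tx":-0.338,"ty":-0.229,"tz":0,"rz":0.16},{"tx":-0.386,"ty":-0.261,"tz":0,"rz":0.18},{"tx":-0.434,"ty":-0.294,"tz":0,"rz":0.184},{"tx":-0.482,"ty":-0.326,"tz":0.01,"rz":0.184},{"tx":-0.524,"ty":-0.354,"tz":0.03,"rz":0.184,"jaw":0.6},{"tx":-0.524,"ty":-0.354,"tz":0.03,"rz":0.184,"jaw":0.6}], "grip_force": 8}}

```text
invalid input
```

```bash
python3 go.py .581 .1555 .15 65
```

```text
t 0.1 pos [0.1625 0.6289 0.2216] yang 75.51512853971543 F [-0.62  0.03  0.22] M [-0.031  0.028 -0.03 ] w 0.9974590615488442 j7 -0.056922902292599276
shift [-0.5236 -0.3535  0.0722] turn [-0.0016  0.0002  0.1835]
```

Call:
{"api": "carry_out", "payload": {"commands": [{"tx":-0.05,"ty":-0.034,"tz":0,"rx":0,"ry":0,"rz":0.02,"jaw":1},{"tx":-0.098,"ty":-0.066,"tz":0,"rx":0,"ry":0,"rz":0.05,"jaw":1},{"tx":-0.146,"ty":-0.099,"tz":0,"rx":0,"ry":0,"rz":0.08,"jaw":1},{"tx":-0.194,"ty":-0.131,"tz":0,"rx":0,"ry":0,"rz":0.1,"jaw":1},{"tx":-0.242,"ty":-0.164,"tz":0,"rx":0,"ry":0,"rz":0.12,"jaw":1},{"tx":-0.29,"ty":-0.196,"tz":0,"rx":0,"ry":0,"rz":0.14,"jaw":1},{"tx":-0.338,"ty":-0.229,"tz":0,"rx":0,"ry":0,"rz":0.16,"jaw":1},{"tx":-0.386,"ty":-0.261,"tz":0,"rx":0,"ry":0,"rz":0.18,"jaw":0.6},{"tx":-0.434,"ty":-0.294,"tz":0,"rx":0,"ry":0,"rz":0.184,"jaw":0.6},{"tx":-0.482,"ty":-0.326,"tz":0.01,"rx":0,"ry":0,"rz":0.184,"jaw":0.6},{"tx":-0.524,"ty":-0.354,"tz":0.03,"rx":0,"ry":0,"rz":0.184,"jaw":0.6},{"tx":-0.524,"ty":-0.354,"tz":0.03,"rx":0,"ry":0,"rz":0.184,"jaw":0.6}], "grip_force": 8}}

```text
time: 1.6
position: [0.5824, 0.1496, 0.1903]
tool_rot: [-0.693, -3.063, 0.007]
ft_force: [0.5, 0.5, -0.1]
grip_width: 0.616
```

```bash
python3 go.py .581 .1555 .15 65; python3 - <<'E'
from bench import get_image
from h import *
for n in("top","side"):
    cv2.imwrite(f"pics/{n}1.png",get_image(n)[:,:,::-1])
E
```

```text
t 1.6 pos [0.5824 0.1496 0.1903] yang 64.49492076395369 F [ 0.51  0.48 -0.13] M [0.041 0.025 0.003] w 0.616138445529174 j7 0.9023891650959456
shift [0.0038 0.0049 0.0402] turn [-0.0049 -0.0005 -0.0088]
```

View pics/top1.png

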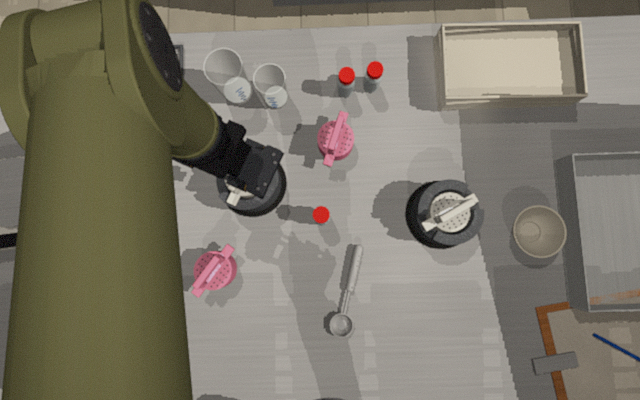

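View pics/side1.png

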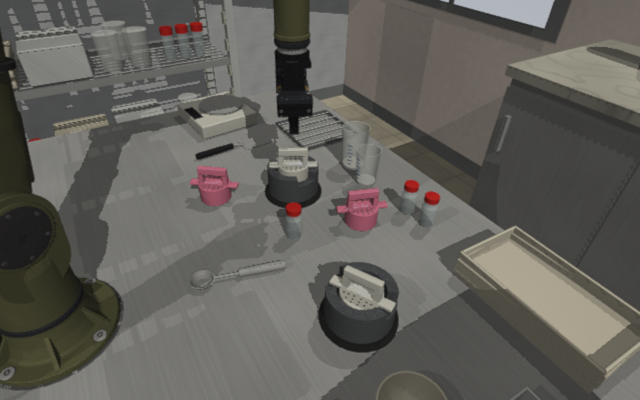

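```bash
python3 go.py .581 .1555 .15 65
```

```text
t 1.7 pos [0.581  0.1555 0.1918] yang 64.91435895604712 F [0.63 1.25 0.31] M [ 0.044  0.04  -0.047] w 0.6059168316310122 j7 0.9014509891234874
shift [-0.0001  0.0001  0.0418] turn [-0.0008 -0.0015 -0.0015]
```

Call:
{"api": "carry_out", "payload": {"commands": [{"tx":0,"ty":0,"tz":0.03,"rx":0,"ry":0,"rz":0,"jaw":0.6},{"tx":0,"ty":0,"tz":0.06,"rx":0,"ry":0,"rz":0,"jaw":0.6},{"tx":0,"ty":0,"tz":0.075,"rx":0,"ry":0,"rz":0,"jaw":0.6},{"tx":0,"ty":0,"tz":0.083,"rx":0,"ry":0,"rz":0,"jaw":0.6},{"tx":0,"ty":0,"tz":0.083,"rx":0,"ry":0,"rz":0,"jaw":0.6},{"tx":0,"ty":0,"tz":0.083,"rx":0,"ry":0,"rz":0,"jaw":0.6}]}}

```text
time: 2.45
position: [0.5821, 0.1559, 0.1107]
tool_rot: [0.68, 3.065, 0.002]
ft_force: [0.1, -0.0, 0.1]
grip_width: 0.596
```

```bash
python3 - <<'E'
from bench import get_image
from h import *
o=[]
for n,(x,y,w,h) in(("top",(205,110,100,110)),("side",(245,80,100,110))):
    im=get_image(n)[:,:,::-1]; o.append(cv2.resize(im[y:y+h,x:x+w],None,fx=4,fy=4,interpolation=cv2.INTER_CUBIC))
cv2.imwrite("pics/c2.png",np.hstack(o))
E
python3 go.py .581 .1555 .108 65
```

```text
t 2.55 pos [0.5821 0.1557 0.1106] yang 64.96928733902746 F [-0.38  0.34  0.17] M [-0.024 -0.027 -0.026] w 0.5979850615197548 j7 0.9238160147126407
shift [ 0.0009 -0.0007  0.0026] turn [ 0.0014  0.0012 -0.0005]
```

View pics/c2.png

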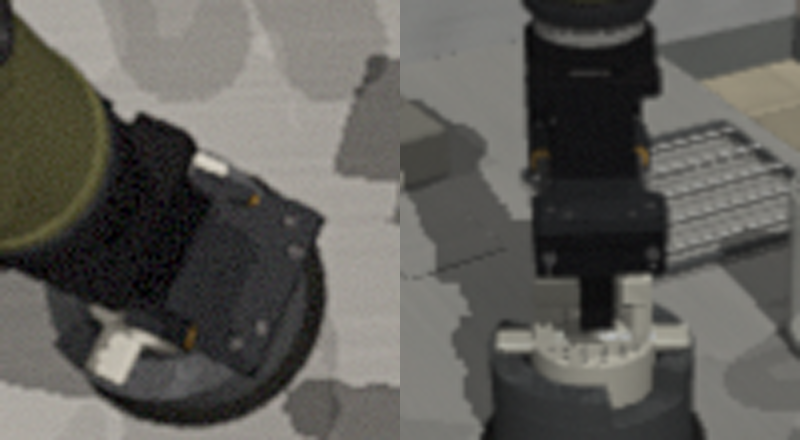

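Call:
{"api": "carry_out", "payload": {"commands": [{"tx":0,"ty":0,"tz":0.003,"rx":0,"ry":0,"rz":0,"jaw":0.5},{"tx":0,"ty":0,"tz":0.003,"rx":0,"ry":0,"rz":0,"jaw":0.3},{"tx":0,"ty":0,"tz":0.003,"rx":0,"ry":0,"rz":0,"jaw":0.1},{"tx":0,"ty":0,"tz":0.003,"rx":0,"ry":0,"rz":0,"jaw":0.1},{"tx":0,"ty":0,"tz":0.003,"rx":0,"ry":0,"rz":0,"jaw":0.1},{"tx":0,"ty":0,"tz":0.003,"rx":0,"ry":0,"rz":0,"jaw":0.1}], "grip_force": 6}}

```text
time: 3.3
position: [0.5815, 0.1557, 0.1066]
tool_rot: [0.681, 3.067, 0.0]
ft_force: [0.7, 0.5, -0.1]
grip_width: 0.163
```

```bash
python3 go.py .581 .1550 .108 7
```

```text
t 3.3 pos [0.5815 0.1557 0.1066] yang 64.96712452197809 F [ 0.69  0.49 -0.06] M [ 0.014 -0.033 -0.085] w 0.16280872199829974 j7 0.9247117055591987
shift [ 0.0002 -0.0008 -0.0014] turn [ 3.0000e-04 -1.0000e-04  1.0117e+00]
```

Call:
{"api": "carry_out", "payload": {"commands": [{"tx":0,"ty":0,"tz":0,"rx":0,"ry":0,"rz":0.09,"jaw":0.1},{"tx":0,"ty":0,"tz":0,"rx":0,"ry":0,"rz":0.18,"jaw":0.1},{"tx":0,"ty":0,"tz":0,"rx":0,"ry":0,"rz":0.27,"jaw":0.1},{"tx":0,"ty":0,"tz":0,"rx":0,"ry":0,"rz":0.36,"jaw":0.1},{"tx":0,"ty":0,"tz":0,"rx":0,"ry":0,"rz":0.45,"jaw":0.1},{"tx":0,"ty":0,"tz":0,"rx":0,"ry":0,"rz":0.54,"jaw":0.1},{"tx":0,"ty":0,"tz":0,"rx":0,"ry":0,"rz":0.63,"jaw":0.1},{"tx":0,"ty":0,"tz":0,"rx":0,"ry":0,"rz":0.72,"jaw":0.1},{"tx":0,"ty":0,"tz":0,"rx":0,"ry":0,"rz":0.81,"jaw":0.1},{"tx":0,"ty":0,"tz":0,"rx":0,"ry":0,"rz":0.9,"jaw":0.1},{"tx":0,"ty":0,"tz":0,"rx":0,"ry":0,"rz":0.98,"jaw":0.1},{"tx":0,"ty":0,"tz":0,"rx":0,"ry":0,"rz":1.01,"jaw":0.1}]}}

```text
time: 4.8
position: [0.5807, 0.1554, 0.1058]
tool_rot: [-2.08, -2.354, 0.002]
ft_force: [0.0, 0.5, -3.7]
grip_width: 0.158
```

```bash
python3 - <<'E'
from bench import get_image
from h import *
o=[]
for n,(x,y,w,h) in(("top",(205,110,100,110)),("side",(245,100,100,110))):
    im=get_image(n)[:,:,::-1]; o.append(cv2.resize(im[y:y+h,x:x+w],None,fx=4,fy=4,interpolation=cv2.INTER_CUBIC))
a=np.hstack(o);a=np.clip(255*(a/255.)**.6,0,255).astype(np.uint8)
cv2.imwrite("pics/c3.png",a)
E
python3 go.py .581 .1555 .108 7
```

```text
t 4.9 pos [0.581  0.1555 0.106 ] yang 7.141905403242828 F [ 0.35  0.4  -3.19] M [-0.006  0.007 -0.019] w 0.1625911127360325 j7 -0.04031076445572762
shift [-0.     0.    -0.002] turn [-0.001   0.0003  0.0025]
```

View pics/c3.png

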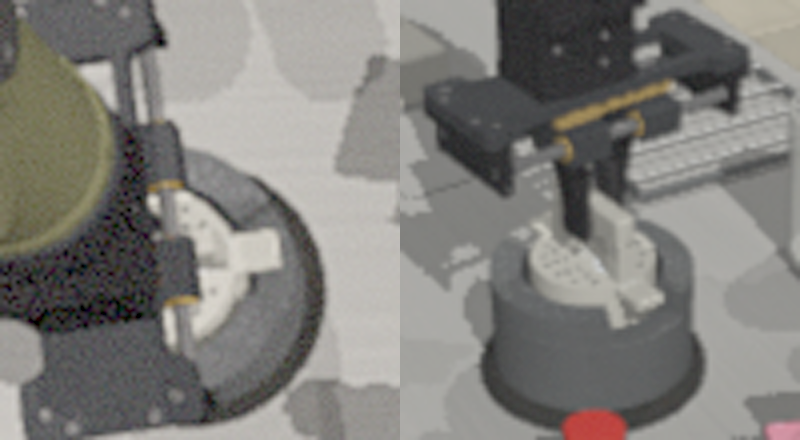

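Call:
{"api": "carry_out", "payload": {"commands": [{"tx":0,"ty":0,"tz":0.003,"rx":0,"ry":0,"rz":0,"jaw":0.1},{"tx":0,"ty":0,"tz":0.006,"rx":0,"ry":0,"rz":0,"jaw":0.1},{"tx":0,"ty":0,"tz":0.009,"rx":0,"ry":0,"rz":0,"jaw":0.1},{"tx":0,"ty":0,"tz":0.011,"rx":0,"ry":0,"rz":0,"jaw":0.1},{"tx":0,"ty":0,"tz":0.011,"rx":0,"ry":0,"rz":0,"jaw":0.1}]}}

```text
time: 5.52
position: [0.5813, 0.1555, 0.0954]
tool_rot: [-2.079, -2.355, 0.0]
ft_force: [-0.2, -0.2, -4.2]
grip_width: 0.163
```

```bash
python3 go.py .581 .1555 .108 7
```

```text
t 5.52 pos [0.5813 0.1555 0.0954] yang 7.1057044816447315 F [-0.15 -0.23 -4.18] M [-0.069 -0.005  0.019] w 0.16279078248644777 j7 -0.03560106586066593
shift [ 0.     -0.0003 -0.0126] turn [-0.0003  0.0001  0.0018]
```

Still hanging freely, with the ears 11 mm down into the slots. I'll open so it falls the last few millimetres.

Call:
{"api": "carry_out", "payload": {"commands": [{"tx":0,"ty":0,"tz":0.001,"rx":0,"ry":0,"rz":0,"jaw":0.1},{"tx":0,"ty":0,"tz":0.001,"rx":0,"ry":0,"rz":0,"jaw":0.5},{"tx":0,"ty":0,"tz":0.001,"rx":0,"ry":0,"rz":0,"jaw":0.5},{"tx":0,"ty":0,"tz":0.001,"rx":0,"ry":0,"rz":0,"jaw":0.5},{"tx":0,"ty":0,"tz":0.001,"rx":0,"ry":0,"rz":0,"jaw":0.5},{"tx":0,"ty":0,"tz":-0.04,"rx":0,"ry":0,"rz":0,"jaw":0.5},{"tx":0,"ty":0,"tz":-0.09,"rx":0,"ry":0,"rz":0,"jaw":0.5},{"tx":0,"ty":0,"tz":-0.14,"rx":0,"ry":0,"rz":0,"jaw":0.5},{"tx":0.0,"ty":0.0,"tz":-0.18,"rx":0,"ry":0,"rz":0,"jaw":0.5},{"tx":0,"ty":0,"tz":-0.18,"rx":0,"ry":0,"rz":0,"jaw":0.5}]}}

```text
time: 6.78
position: [0.5834, 0.1558, 0.2797]
tool_rot: [2.078, 2.352, 0.011]
ft_force: [0.4, 0.2, -0.6]
grip_width: 0.499
```

```bash
python3 - <<'E'
from bench import get_image
from h import *
o=[]
for n,(x,y,w,h) in(("top",(205,130,90,90)),("side",(250,120,90,90))):
    im=get_image(n)[:,:,::-1].copy(); cv2.imwrite(f"pics/{n}4.png",im)
    overlay(im,n,np.array([.580,.1545,.08]),-1.45,np.array([.581,.1555,.108]),-1.45,(x,y,w,h),4,f"pics/f4{n}.png")
    o.append(cv2.imread(f"pics/f4{n}.png"))
cv2.imwrite("pics/c4.png",cv2.resize(np.vstack(o),(600,600)))
E
python3 go.py .581 .1555 .108 7
```

```text
t 6.88 pos [0.5814 0.1556 0.2755] yang 7.108726356619203 F [-0.34  0.05  0.58] M [-0.09   0.033  0.038] w 0.4994640948819389 j7 -0.09133283967029339
shift [-1.000e-04 -4.000e-04  1.675e-01] turn [ 0.0003 -0.0003  0.0019]
```

View pics/c4.png

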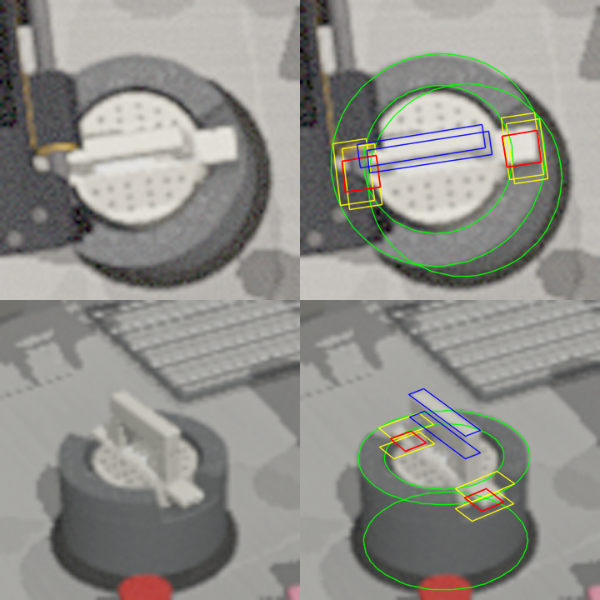

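```bash
python3 - <<'E'
from h import *
im=cv2.imread("pics/side4.png")
for z,n in((.108,"a"),(.122,"b")):
    overlay(im,"side",np.array([.580,.1545,.08]),-1.45,np.array([.581,.1555,z]),-1.45,(258,130,65,65),6,f"pics/g{n}.png")
cv2.imwrite("pics/g.png",np.hstack([cv2.imread("pics/ga.png"),cv2.imread("pics/gb.png")[:,390:]])[:, :][:, :]); 
E
python3 -c "
import cv2;a=cv2.imread('pics/g.png');cv2.imwrite('pics/g.png',cv2.resize(a,(799,266)))"
```

```text
(no output)
```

View pics/ga.png

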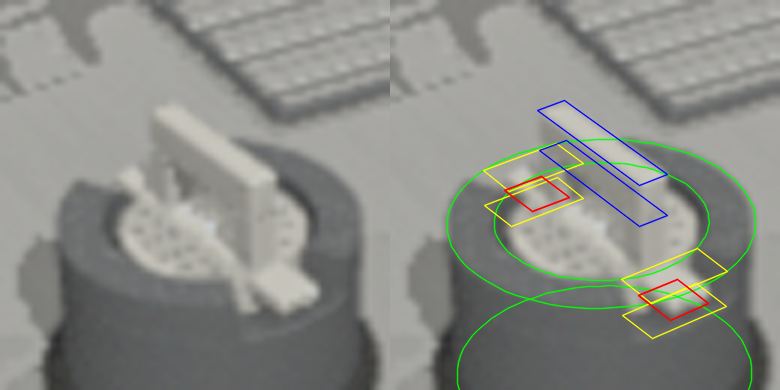

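View pics/gb.png

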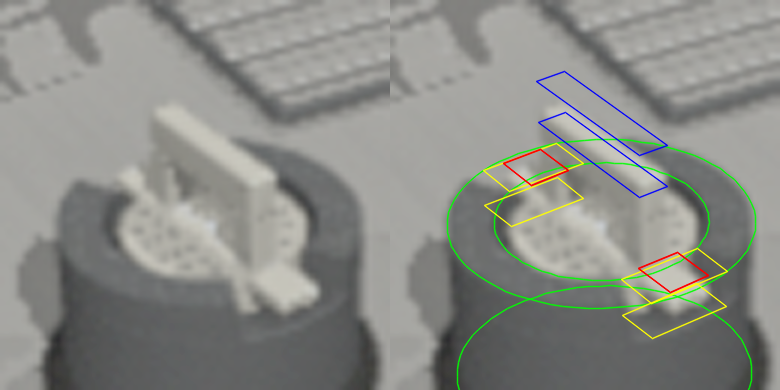

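View pics/top4.png

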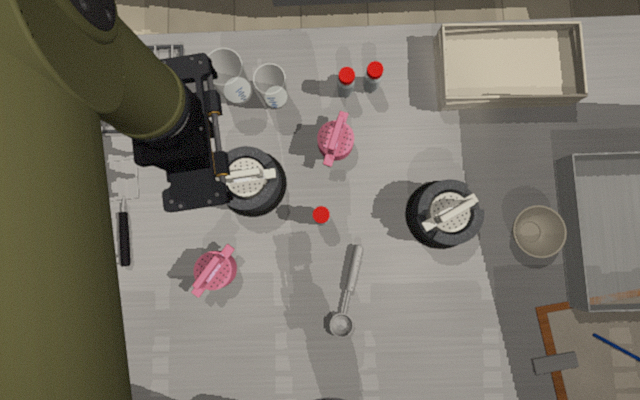

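The bar matches the home model (z = 0.108) within about 1 px, and the ears are inside the slots below the rim. The other holder and the rest of the scene look unchanged, and the gripper is clear. Handing in.

```bash
python3 -c "
from bench import ctrl
print(ctrl.close_job())"
```

```text
the job is handed in; nothing more can be done
None
```

The crooked holder now sits fully home in its pot, and I handed the job in at about 6.9 s. I gripped its bar with 6 N and turned it 58° clockwise seen from above. I then lowered it 11 mm with the ears in the slots and opened the jaws so it dropped the last few millimetres. Then I backed off about 18 cm upward.

**Checks:**
- **Ears free after the turn:** the wrist read about 3–4 N downward while holding, roughly the holder's own weight. The ears were over the slots and nothing was pressed.
- **Fully home:** in the last pictures the bar matches the home height (28 mm above the rim) to about 1 pixel, and clearly not the 42 mm "on the rim" height. The near ear can be seen down in its slot. The far ear is only partly in view, but fits the same model.
- **Rest of the scene:** the other holder and the other objects look unmoved, and the gripper touches nothing.

**Disagreements:**
- **First triangulation:** it put the bar about 5 mm too low. A fit to more points agreed with the expected height.
- **Slot edges:** one or two edge points I read off the pictures were off by 2–3 pixels. That left the slot direction uncertain by about 3°, within the 10° the ears allow.
- **First move call:** it was refused as invalid because some values were left out. Nothing moved, and I sent it again in full.

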